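Put the teacup away behind the roller-catch door

ROBOT

A 6-joint arm with a two-finger parallel gripper is mounted at the origin on the work surface. World frame = base frame: x ahead of the robot, y to its left, z up, the work surface at z = 0. Lengths are in mm, angles in rad, forces in N, time in s.
With the tool pointing down it reaches from about 350 to 775 mm from the base axis. Payload 7.3 kg.
Tool frame: the origin (TCP) lies midway between the tips of the shut fingers; the grasp point (between the pads) lies 19 mm behind it (bot.tcp_to_grasp is the distance from the TCP to the grasp point, in mm); z points along the fingers, y is the line along which they close (so a half turn about z gives the same grasp; the last joint's range is limited). The gripper opens to 92 mm and grips with 3 to 60 N. Pads are 19 mm wide; open, the fingers measure 130 mm over their backs; the gripper's body (75 mm by 190 mm) begins 47 mm behind the grasp point.
Start: joints at [0.959, 0.342, 1.524, -0, 1.275, -0.146], TCP at [235.787, 469.094, 226.741] pointing down, gripper open.
Joint ranges: [-2.53, 2.53], [-0.77, 2.02], [0.04, 2.7], [-1, 4.14], [0.28, 2.66], [-3.11, 3.11]. Speed limits (rad/s): [2.57, 2.57, 3.14, 3.14, 3.14, 3.14].

INTERFACE

Orientations are given as [roll, pitch, yaw] about the fixed x, y, z axes, in that order (R = Rz(yaw) Ry(pitch) Rx(roll)).
In Python, from plant import bot, viewer gives the robot as it stands. The module is installed in compiled form; this text tells all that it offers.
- The arm moves only by the shell command python3 -m handwheel 'ROWS'. ROWS is text: rows parted by semicolons, each of 7 numbers parted by spaces: the shift along the tool's x, y, z scaled (see below), then the turn, a rotation vector about the tool's x, y, z scaled (see below), then the opening, from -1 (shut) to 1 (fully open), so that 0 is half open. In form: tx ty tz rx ry rz gripper; .... A call has 1 to 8 rows; each row is the pose to reach, as a shift and turn from the pose commanded when the call began, along the tool's axes at that moment, turning the shorter way round; what a row does not reach only later rows make up. The controller multiplies each number of a shift by 10 cm and each number of a turn by pi rad. A row lasts 1/12 s, in which the tool goes at most 41.7 mm and 7.16 degrees, less where a joint would pass 70% of its speed; a pose out of reach is approached as far as the arm can. A call with a number of a shift or a turn outside -1 to 1 is refused whole. A call with a gripper value outside its range is refused whole. The fingers move at their own pace and stop on an object; the grip force is fixed at half the most. Time passes only in rows, so rows that repeat a pose let the fingers close. It gives the time, the measured TCP pose, the force, the opening and the grip force at its end, in the units of the state.
- bot.get_obs(): the state, without advancing time (a new reading comes with each control period).
- viewer.capture(name): name is "scene" or "side" or "wrist"; returns a dict with "frame" (400x640x3 uint8, red, green, blue), "fov_y" (degrees; the focal length in pixels is half the picture's height over the tangent of half this angle, whatever the lens; pixels are square), "cx", "cy" (the principal point, pixels), "T" (4x4, takes a point from camera to world coordinates). Camera axes: x right, y down, z forward; pixel columns grow to the right and rows downward; lengths in mm; the calibration is good to about 2 mm. A picture is of the moment at which its call begins. There is no depth.
- bot.close_job(): hands the job in; it is judged then, once.
Trained networks look in a picture, given as the dict that the camera call returned (one of the last four; its "shot" number tells which), for a name from the list of things; names that differ only in an ending like _2 or _b are one class to them, and where a whole thing is asked for, a point or a joint stands for the part that bears it (a point fixed in the world has none). Each returns a list of dicts, best first, with "score" (0 to 1); they miss things now and then, are a little off and sometimes report something else, mostly with a low value. They report only what shows in the picture. A call takes as long as a camera call. They do not tell look-alikes from the thing itself.
- viewer.recognise(target, picture): "centre" ([column, row] in pixels, amid what is visible of it).
- viewer.cut_out(target, picture): "pixels" (400x640 bool, what is visible of it) and "centre" ([column, row] in pixels, amid what is visible of it).
The state is a dict: "time": time; "joint_positions": joint angles; "dq": joint speeds; "tau": joint torques, N m; "tool_pos": TCP position; "tcp_rot": TCP orientation; "contact_force": force on the tool from outside, world axes, zero at the start; "moment": the same for the moment, N m; "grip_width": finger opening in mm; "finger_force": force on a finger pad.
Only numpy, scipy, OpenCV 4.12 (cv2) and the standard library are available. Lean on these libraries where they do the work, as an engineer would, in place of code of your own. Each camera call takes 0.05 s, during which the arm holds its last target. There are 200 camera calls.

TASK

Put the white teacup away: pull the cupboard door open through its roller catch, lift the cup off its saucer, carry it level and set it down gently, upright, on the cupboard floor in front of the two jars. Then push the door until it snaps fully shut in the catch, and let go. Leave the saucer, the jars and all the other things standing where they are.

Things in the scene. Friction and masses are not known exactly. Their poses are not given: they have to be found in the camera images.
- cupboard: Fixed plywood cupboard on the counter, 250 deep, 260 wide, 340 high, boards 15 thick. Origin: centre of its underside; x points from its open front (x = -125) to its back, y to its left wall, z up. Its top board juts forward to x = -162, 20 beyond the shut door's outer face (x = -142), its underside at z = 325. A kettle, 215 high, stands some 60 to 120 to its right.
- cupboard_floor (a point): Centre of the cupboard's inner floor, 15 above the counter, axes as the cupboard's. Clear inside: 230 wide (y -115 to 115), 244 deep (x -125 to 119), 310 high. Two jars stand at the back, centres near x = 62, y = 58 and -54; the floor in front of them is free.
- door (a joint): Door's hinge angle in rad: 0 shut, grows as the free edge swings out, counter-clockwise seen from above; stops at 1.75. White framed door, 256 wide, 314 high (8 to 322 above the counter), 16 thick, 0.75 kg, panel set back 6 in a 55 wide frame; hinged at the cupboard's right (x = -142, y = -128 in its frame), free edge at its left (y = 128). Outside the catch it stays where it is left.
- catch (a point): Middle between the two sprung rollers of the catch, on the inside of the left wall, 262 above the counter, 222 from the hinge; axes as the cupboard's. They hold the door shut: some 6 to 9 N at the handle pulls it through. Pushing it to, the striker meets them at about 0.055 rad, the peak (6 to 10 N at the handle) is passed at about 0.022 rad, then it snaps to 0; let go sooner, it springs out.
- door_handle (a point): Middle of the door's grip bar: upright round steel bar, 11 in diameter, 110 long, its axis 35 in front of the door's outer face, 226 from the hinge axis and 30 from the free edge, 190 above the counter; two posts join it to the door near its ends. Moves with the door; axes as the door's: x into the cupboard when shut, y from hinge to free edge, z up.
- door_hinge (a point): Point on the door's upright hinge axis at the height of the handle (190 above the counter); lies on the door's outer face. Axes turn with the door as for the handle.
- cup_center (a point): White ceramic teacup, straight-sided: 64 outside diameter from 18 up to the rim, 62 high, wall 3.5, about 0.17 kg. This point is on its axis, half-way up (31 above its foot). z up, x points to its one loop handle, which reaches 60 from the axis, is 8 thick and lies between 15 and 57 above the foot. It stands in the middle of the saucer, foot 5 above the counter.
- saucer: White ceramic saucer, 132 diameter, 17 high at the rim, flat middle 5 thick (82 diameter); origin at the centre of its underside. Stays on the counter.
- jar_a: Glass jar with steel cap, 72 diameter, 130 high, loose, at the back of the cupboard on the left; origin at the centre of its underside.
- jar_b: White jar with wooden cap, 64 diameter, 100 high, loose, at the back of the cupboard on the right; origin at the centre of its underside.
- sugar_bowl: White lidded sugar bowl, 86 diameter, 89 high, loose, on the counter; origin at the centre of its underside.
- pin_center (a point): Middle of the wooden rolling pin lying on the counter, body 48 diameter and 224 long, 374 over the handles, along its x axis, loose.
- sieve: Aluminium sieve standing on its bowl, 145 diameter, 65 high, wire handle along +x to 215; origin at the centre of its underside; loose.
- teaspoon: Steel teaspoon lying on the counter along its x axis, 140 long, loose. Beyond it to the robot's right stands a fixed orange plate rack, 300 by 190, with plates to 220 high.
Mind the look-alikes: they are no part of the job. What is shaped like the part that bears cup_center but turquoise or yellow is not meant.

How it is judged:
By the outcome, as a careful person would: the job done as asked, in the order asked, and still so for the second after the job is handed in, with the robot touching nothing.
It also fails if it takes over 72 s, if anything falls off the work surface, if the arm or the gripper's body presses on something with over 40 N, if the wrist force passes 120 N, or if a joint passes its speed limit or range.

## Working session

There is one attempt and no reset: what is moved stays moved. The work goes in short steps, Python scripts to look and compute and a shell command to move; the robot and the scene stay as the last step left them, time stands still between calls to the robot, and variables do not carry over. Pictures are saved under pics/ and viewed, at most 10 in all, crops included, and the job is handed in when it is done.

```bash
mkdir -p pics; ls
cat > h.py <<'E'
import numpy as np, cv2
from scipy.spatial.transform import Rotation as R
from plant import bot, viewer
def K(c):
    f=200/np.tan(np.radians(c["fov_y"])/2); return f,c["cx"],c["cy"]
def ray(c,p):
    f,cx,cy=K(c); T=np.array(c["T"]); d=T[:3,:3]@np.array([(p[0]-cx)/f,(p[1]-cy)/f,1]); return T[:3,3],d/np.linalg.norm(d)
def onz(c,p,z):
    o,d=ray(c,p); return o+d*(z-o[2])/d[2]
def proj(c,P):
    f,cx,cy=K(c); T=np.array(c["T"]); q=T[:3,:3].T@(np.array(P)-T[:3,3]); return np.array([cx+f*q[0]/q[2],cy+f*q[1]/q[2]])
def tri(cs,ps):
    A=np.zeros((3,3));b=np.zeros(3)
    for c,p in zip(cs,ps):
        o,d=ray(c,p);M=np.eye(3)-np.outer(d,d);A+=M;b+=M@o
    return np.linalg.solve(A,b)
def save(c,n): cv2.imwrite("pics/"+n,np.array(c["frame"])[:,:,::-1])
def pose():
    o=bot.get_obs(); return np.array(o["tool_pos"]),R.from_euler("xyz",o["tcp_rot"])
def delta(P,rot,P0=None,R0=None):
    "handwheel numbers for target"
    if P0 is None: P0,R0=pose()
    t=R0.inv().apply(np.array(P)-P0)/100; r=(R0.inv()*rot).as_rotvec()/np.pi
    return np.round(t,3),np.round(r,4)
E
python3 - <<'E'
from h import *
cs={}
for n in("scene","side","wrist"):
    c=viewer.capture(n);cs[n]=c;save(c,n+"0.png")
    print(n,c["fov_y"],c["cx"],c["cy"],np.round(c["T"],2).tolist())
    for t in("cup_center","door_handle","cupboard","saucer","door"):
        try: print(t,[(np.round(d["centre"]),round(d["score"],2)) for d in viewer.recognise(t,c)][:4])
        except Exception as e: print(t,e)
print(bot.get_obs())
im=np.vstack([cs["scene"]["frame"],cs["side"]["frame"]]);
cv2.imwrite("pics/a.png",cv2.resize(im,(480,600))[:,:,::-1])
E
```

```text
pics
scene 54.0038440719088 323.2698777236369 198.31253604553203 [[0.71, 0.67, -0.21, 861.28], [0.71, -0.68, 0.2, -297.44], [-0.0, -0.29, -0.96, 1399.14], [0.0, 0.0, 0.0, 1.0]]
cup_center [(array([282., 215.]), 0.89), (array([323., 239.]), 0.78), (array([242., 240.]), 0.56)]
door_handle [(array([367., 145.]), 0.58), (array([282., 216.]), 0.4)]
cupboard [(array([395., 109.]), 0.97), (array([280., 218.]), 0.15)]
saucer [(array([281., 228.]), 0.61), (array([391., 111.]), 0.43), (array([364., 145.]), 0.31)]
door [(array([366., 146.]), 0.93)]
side 52.80307744895849 315.2481201611017 203.43843030126095 [[-0.13, 0.94, -0.33, 991.52], [0.99, 0.12, -0.04, 44.75], [-0.0, -0.33, -0.94, 1389.51], [0.0, 0.0, 0.0, 1.0]]
cup_center [(array([236., 179.]), 0.72), (array([284., 238.]), 0.72), (array([222., 243.]), 0.6), (array([274., 192.]), 0.55)]
door_handle [(array([379., 218.]), 0.74)]
cupboard [(array([434., 209.]), 0.96), (array([183., 155.]), 0.4)]
saucer [(array([276., 202.]), 0.92)]
door [(array([378., 216.]), 0.65)]
wrist 61.78835010400774 320.24889767485314 194.11288568201297 [[0.45, 0.86, 
[... 167 characters left out ...]
er []
door []
{'time': 0.9, 'joint_positions': array([ 9.59007808e-01,  3.41984718e-01,  1.52408930e+00,  3.88325293e-05,
        1.27538167e+00, -1.46014751e-01]), 'dq': array([-0.00014169, -0.00129594, -0.00151671, -0.00022638,  0.00022827,
       -0.00032445]), 'tau': array([ 9.60678735e-04, -4.31130445e+01, -2.44473946e+01,  7.17857201e-02,
        4.84274444e-02,  2.61265876e-05]), 'tool_pos': array([235.77957512, 469.11187107, 226.75218916]), 'tcp_rot': array([ 3.14145173e+00, -1.68274775e-05,  2.67580758e+00]), 'contact_force': array([-0.80497213, -0.88805908, -1.08658572]), 'moment': array([ 0.02728315, -0.02227556, -0.03253934]), 'finger_force': 0.0, 'grip_width': 91.97354342605043}
```

View pics/scene0.png

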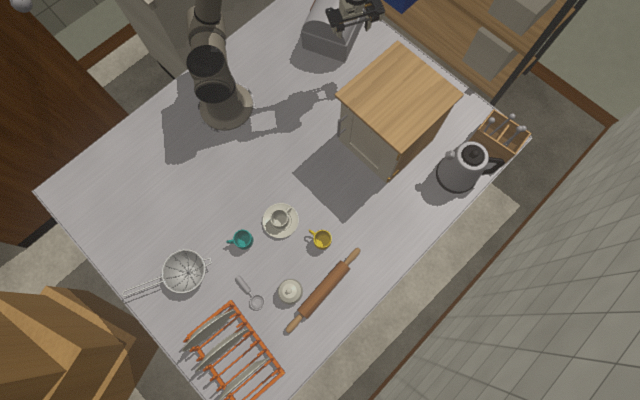

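View pics/side0.png

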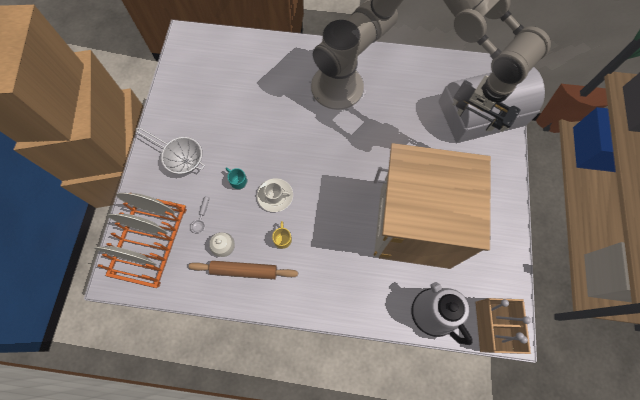

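Run:
```python
from h import *
s=viewer.capture("scene");d=viewer.capture("side")
def best(t,c,near):
    r=[x for x in viewer.cut_out(t,c)]; r=[x for x in r if np.hypot(*(np.array(x["centre"])-near))<14]; return r[0] if r else None
for t,ns,nd in(("cup_center",(282,217),(274,192)),("saucer",(280,222),(276,196)),("sugar_bowl",(290,291),(220,244)),("cup_center",(322,240),(282,237)),("cup_center",(242,240),(236,179))):
    a,b=best(t,s,ns),best(t,d,nd)
    for c,x in((s,a),(d,b)):
        if x is None: print(t,None);continue
        m=x["pixels"];ys,xs=np.nonzero(m);z={"cup_center":36,"saucer":8,"sugar_bowl":40}[t]
        print(t,m.sum(),np.round(x["centre"]),np.round(onz(c,x["centre"],z)),xs.min(),xs.max(),ys.min(),ys.max())
    if a and b: print("tri",np.round(tri([s,d],[a["centre"],b["centre"]])))
# cupboard top outline
for c,cor in((s,[(398,42),(463,93),(390,178),(337,97)]),(d,[(391,145),(490,155),(489,248),(383,236)])):
    print([np.round(onz(c,p,340)[:2]).tolist() for p in cor])
    m=viewer.cut_out("cupboard",c)[0]["pixels"]; 
def crop(c,x0,y0,w,h,k): return cv2.resize(np.ascontiguousarray(c["frame"][y0:y0+h,x0:x0+w]),None,fx=k,fy=k,interpolation=cv2.INTER_CUBIC)
A=crop(s,320,30,160,170,3.5)[:595,:400*2]; B=crop(s,230,190,110,70,4)
C=crop(d,370,130,130,145,3); D=crop(d,215,160,90,95,3)
cv2.imwrite("pics/c1.png",A[:,:,::-1])
W=np.zeros((480+0,800,3),np.uint8);W[:C.shape[0],:C.shape[1]]=C;W[:D.shape[0],400:400+D.shape[1]]=D;
cv2.imwrite("pics/c2.png",W[:,:,::-1])
```

```text
cup_center 339 [282. 219.] [ 511. -166.   36.] 271 291 207 228
cup_center 307 [274. 192.] [ 500. -172.   36.] 264 289 182 201
tri [ 516. -168.   71.]
saucer 734 [282. 226.] [ 524. -180.    8.] 263 298 202 237
saucer 609 [279. 202.] [ 528. -152.    8.] 257 292 179 211
tri [ 494. -169. -104.]
sugar_bowl 526 [292. 290.] [ 717. -311.   40.] 278 302 279 305
sugar_bowl 474 [222. 246.] [ 720. -318.   40.] 210 233 232 256
tri [ 722. -311.   61.]
cup_center 343 [318. 240.] [ 656. -129.   36.] 309 331 229 249
cup_center 338 [284. 236.] [ 659. -112.   36.] 273 292 223 248
tri [ 644. -120.  -29.]
cup_center 307 [241. 239.] [ 463. -318.   36.] 228 252 231 248
cup_center 299 [236. 179.] [ 469. -319.   36.] 227 246 168 188
tri [ 465. -319.   32.]
[[428.0, 469.0], [694.0, 470.0], [721.0, 106.0], [429.0, 188.0]]
[[423.0, 190.0], [419.0, 474.0], [694.0, 469.0], [698.0, 187.0]]Traceback (most recent call last):
  File "<stdin>", line 15, in <module>
IndexError: list index out of range
```

Run:
```python
from h import *
s=viewer.capture("scene");d=viewer.capture("side")
def crop(c,x0,y0,w,h,k): return cv2.resize(np.ascontiguousarray(c["frame"][y0:y0+h,x0:x0+w]),None,fx=k,fy=k,interpolation=cv2.INTER_CUBIC)
W=np.zeros((600,800,3),np.uint8)
def put(I,x,y): I=I[:600-y,:800-x]; W[y:y+I.shape[0],x:x+I.shape[1]]=I
put(crop(s,330,35,140,150,2.8),0,0);put(crop(d,370,135,130,140,2.8),400,0)
put(crop(s,225,195,110,60,3),0,425);put(crop(d,215,160,90,95,2.2),400,395)
cv2.imwrite("pics/c1.png",W[:,:,::-1])
```

```text
(no output)
```

View pics/c1.png

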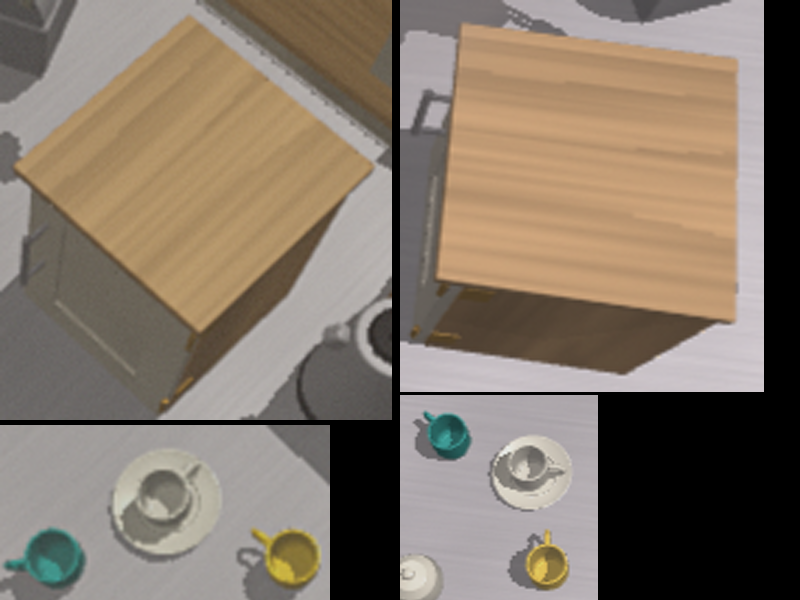

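Run:
```python
from h import *
from scipy.optimize import least_squares
s=viewer.capture("scene");d=viewer.capture("side")
S=[(398.9,41.1),(463.2,96.4),(400.4,154.6),(335.4,93.9)];D=[(391.8,143.6),(490.4,155.7),(490.4,250),(382.9,234.6)]
# corners cupboard frame: scene: back-left,back-right,front-right,front-left; side: front-left,back-left,back-right,front-right
C={'bl':(125,130),'br':(125,-130),'fr':(-162,-130),'fl':(-162,130)}
def pt(p,k,z=340):
    c,q=np.cos(p[2]),np.sin(p[2]);x,y=k;return (p[0]+c*x-q*y,p[1]+q*x+c*y,z)
def res(p):
    return np.concatenate([proj(s,pt(p,C[k]))-o for k,o in zip(['bl','br','fr','fl'],S)]+[proj(d,pt(p,C[k]))-o for k,o in zip(['fl','bl','br','fr'],D)])
r=least_squares(res,[560,347,np.pi/2]);p=r.x
print(p,np.round(r.fun,1).tolist())
print("handle",pt(p,(-177,98),190),"hinge",pt(p,(-142,-128),190),"floor",pt(p,(-60,0),15))
print("handle px",proj(s,pt(p,(-177,98),190)),proj(d,pt(p,(-177,98),190)))
print("rim",onz(s,(280,216.7),67),onz(d,(273.6,190.9),67));print("saucer",onz(s,(280.3,221),12),onz(d,(275,194.5),12))
print("htip",onz(s,(291,209),41),onz(d,(289,194.5),41))
```

```text
[560.60368786 348.28475737   1.55092858] [1.6, 0.6, -0.4, -3.7, -1.3, -2.0, 1.4, 2.5, -1.2, 2.6, 0.2, 3.9, -0.6, -2.4, -0.9, -2.6]
handle (np.float64(459.10666936842574), np.float64(173.26660048907917), 190) hinge (np.float64(685.7573919750117), np.float64(203.76987804924332), 190) floor (np.float64(559.4117015886536), np.float64(288.2965987995158), 15)
handle px [338.97437765 128.89119844] [376.96730101 175.90822746]
rim [ 508.81962016 -167.77853756   67.        ] [ 508.47651615 -169.07974134   67.        ]
saucer [ 506.78444083 -172.69788019   12.        ] [ 501.60648185 -170.60177946   12.        ]
htip [ 509.1821653  -117.84524929   41.        ] [ 505.45004037 -116.46855027   41.        ]
```

```bash
cat >> h.py <<'E'
def tilt(a=45,yaw=90):
    "closing axis horizontal, z ahead at yaw, a deg below horizontal, camera on top"
    a,w=np.radians(a),np.radians(yaw); z=np.array([np.cos(w)*np.cos(a),np.sin(w)*np.cos(a),-np.sin(a)]); y=np.array([np.sin(w),-np.cos(w),0]); return R.from_matrix(np.column_stack([np.cross(y,z),y,z]))
def plan(wps,P=None,Q=None):
    if P is None: P,Q=pose()
    for p,q in wps:
        t,r=delta(p,q,P,Q); n=max(np.linalg.norm(t)*100/41.7,np.linalg.norm(r)*180/7.16)
        print(*t,*r,"rows>=%.1f"%n); P,Q=np.array(p,float),q
def mix(q0,q1,f): return q0*R.from_rotvec((q0.inv()*q1).as_rotvec()*f)
E
python3 - <<'E'
from h import *
P,Q=pose();G=tilt();print((Q.inv()*G).magnitude()*57.3)
plan([((262,400,300),Q),((300,310,300),mix(Q,G,.33)),((340,220,300),mix(Q,G,.66)),((390,140,280),G),((430,80,240),G)])
E
```

```text
76.2999738387177
-0.545 -0.5 -0.733 0.0 0.0 0.0 rows>=2.5
-0.744 -0.633 -0.0 -0.0455 0.0738 0.1098 rows>=3.5
-0.895 -0.315 -0.263 -0.0455 0.0738 0.1098 rows>=3.5
-0.911 0.155 -0.277 -0.0468 0.076 0.1131 rows>=3.6
-0.707 0.4 -0.141 0.0 0.0 0.0 rows>=2.0
```

```bash
python3 -m handwheel '-0.545 -0.5 -0.733 0 0 0 1;-0.545 -0.5 -0.733 0 0 0 1;-0.545 -0.5 -0.733 0 0 0 1'; python3 -m handwheel '-0.744 -0.633 0 -0.0455 0.0738 0.1098 1;-0.744 -0.633 0 -0.0455 0.0738 0.1098 1;-0.744 -0.633 0 -0.0455 0.0738 0.1098 1;-0.744 -0.633 0 -0.0455 0.0738 0.1098 1'; python3 -m handwheel '-0.895 -0.315 -0.263 -0.0455 0.0738 0.1098 1;-0.895 -0.315 -0.263 -0.0455 0.0738 0.1098 1;-0.895 -0.315 -0.263 -0.0455 0.0738 0.1098 1;-0.895 -0.315 -0.263 -0.0455 0.0738 0.1098 1;-0.895 -0.315 -0.263 -0.0455 0.0738 0.1098 1'
```

```text
time: 2.05
tool_pos: [263.0, 398.6, 302.9]
tcp_rot: [3.139, 0.002, 2.676]
contact_force: [0.3, 1.0, 0.2]
grip_width: 92.1
finger_force: 0.0
time: 2.38
tool_pos: [301.4, 307.3, 300.3]
tcp_rot: [3.038, -0.253, 2.333]
contact_force: [0.2, 0.6, -0.3]
grip_width: 92.0
finger_force: 0.0
time: 2.8
tool_pos: [340.6, 218.0, 299.3]
tcp_rot: [3.028, -0.525, 1.991]
contact_force: [-0.2, 0.1, 0.4]
grip_width: 91.4
finger_force: 0.0
```

Tracking is good. Continue to the pregrasp and check with the wrist camera.

```bash
python3 -m handwheel '-0.911 0.155 -0.277 -0.0468 0.076 0.1131 1;-0.911 0.155 -0.277 -0.0468 0.076 0.1131 1;-0.911 0.155 -0.277 -0.0468 0.076 0.1131 1;-0.911 0.155 -0.277 -0.0468 0.076 0.1131 1;-0.911 0.155 -0.277 -0.0468 0.076 0.1131 1'; python3 -m handwheel '-0.707 0.4 -0.141 0 0 0 1;-0.707 0.4 -0.141 0 0 0 1;-0.707 0.4 -0.141 0 0 0 1;-0.707 0.4 -0.141 0 0 0 1'
python3 - <<'E'
from h import *
print(bot.get_obs()["joint_positions"],pose()[0],pose()[1].as_matrix().round(2).tolist())
w=viewer.capture("wrist");save(w,"w1.png")
print([(np.round(d["centre"]),round(d["score"],2)) for d in viewer.recognise("door_handle",w)], proj(w,(459,173,190)),proj(w,(459,173,240)),proj(w,(459,173,140)))
E
```

```text
time: 3.22
tool_pos: [389.6, 139.6, 278.9]
tcp_rot: [-3.136, -0.787, 1.566]
contact_force: [-1.5, -0.5, 0.0]
grip_width: 91.8
finger_force: 0.0
time: 3.55
tool_pos: [430.5, 80.2, 239.2]
tcp_rot: [-3.14, -0.785, 1.573]
contact_force: [-1.3, 0.1, -0.3]
grip_width: 92.1
finger_force: 0.0
[-0.49195558  0.30518697  1.82710118  0.67381169  1.47891172 -0.72520392] [430.50573553  80.19632356 239.1782741 ] [[-0.0, 1.0, -0.0], [0.71, 0.0, 0.71], [0.71, -0.0, -0.71]]
[(array([461.,  98.]), 0.67)] [358.51081081 157.43695376] [366.13634209 112.79165446] [353.07951441 189.2356369 ]
```

View pics/w1.png

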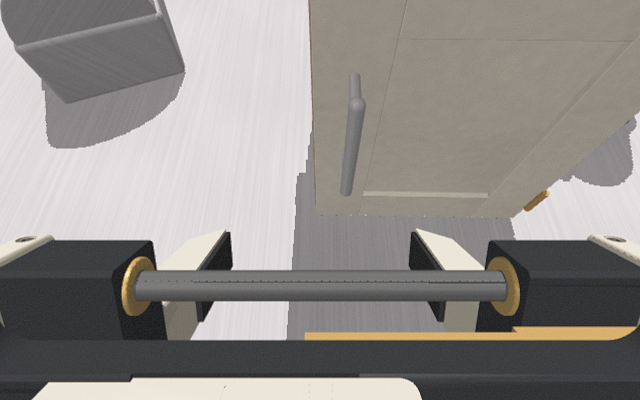

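Run:
```python
from h import *
from scipy.optimize import least_squares
w=viewer.capture("wrist")
f=lambda p:np.concatenate([proj(w,(p[0],p[1],245))-(358,103),proj(w,(p[0],p[1],136))-(347,192)])
r=least_squares(f,[459,173]);print(r.x,r.fun)
x,y=r.x;P,Q=pose();G=tilt();z=G.as_matrix()[:,2]
g=np.array([x,y,180])
plan([(g+z*(19-70),G),(g+z*19,G)])
```

```text
[452.84325322 177.16768081] [ 0.31303571  2.2324917  -0.45248463 -2.78205567]
0.247 0.235 0.596 -0.0005 0.0003 0.0012 rows>=1.6
0.0 0.0 0.7 0.0 0.0 0.0 rows>=1.7
```

```bash
python3 -m handwheel '0.247 0.235 0.596 0 0 0 1;0.247 0.235 0.596 0 0 0 1;0.247 0.235 0.596 0 0 0 1;0.247 0.235 0.596 0 0 0 1'; python3 -m handwheel '0 0 0.25 0 0 0 1;0 0 0.5 0 0 0 1;0 0 0.69 0 0 0 1;0 0 0.69 0 0 0 1'; python3 -m handwheel '0 0 0 0 0 0 -1;0 0 0 0 0 0 -1;0 0 0 0 0 0 -1;0 0 0 0 0 0 -1;0 0 0 0 0 0 -1;0 0 0 0 0 0 -1'
```

```text
time: 4.03
tool_pos: [452.5, 141.5, 216.0]
tcp_rot: [3.14, -0.785, 1.577]
contact_force: [0.5, -0.3, -0.0]
grip_width: 92.1
finger_force: 0.0
time: 4.37
tool_pos: [451.6, 190.0, 165.7]
tcp_rot: [-3.138, -0.786, 1.572]
contact_force: [-1.0, -0.2, 0.2]
grip_width: 91.8
finger_force: 0.0
time: 4.87
tool_pos: [453.8, 188.0, 166.8]
tcp_rot: [3.141, -0.785, 1.571]
contact_force: [-0.8, 0.0, 0.0]
grip_width: 56.1
finger_force: 0.0
```

```bash
python3 -m handwheel '0 0 0 0 0 0 -1;0 0 0 0 0 0 -1;0 0 0 0 0 0 -1;0 0 0 0 0 0 -1;0 0 0 0 0 0 -1;0 0 0 0 0 0 -1;0 0 0 0 0 0 -1;0 0 0 0 0 0 -1'
```

```text
time: 5.53
tool_pos: [453.4, 188.5, 166.5]
tcp_rot: [-3.141, -0.786, 1.571]
contact_force: [-0.8, 0.9, -0.3]
grip_width: 9.8
finger_force: 30.0
```

Run:
```python
import numpy as np
v=np.array([-226.7,-30.5])
def rel(a,b):
    r=lambda f:np.array([[np.cos(f),-np.sin(f)],[np.sin(f),np.cos(f)]])@v
    d=r(np.radians(b))-r(np.radians(a));return np.round([d[1]*.00707,d[0]*.01],3)
for b in(2,5,9,13,18,22,26,30):print(b,rel(0,b))
for b in(34,38,42,46,50,53):print(b,rel(30,b))
```

```text
2 [-0.056  0.012]
5 [-0.139  0.035]
9 [-0.248  0.076]
13 [-0.355  0.127]
18 [-0.485  0.205]
22 [-0.585  0.279]
26 [-0.681  0.363]
30 [-0.772  0.456]
34 [-0.087  0.102]
38 [-0.169  0.212]
42 [-0.245  0.33 ]
46 [-0.315  0.455]
50 [-0.378  0.587]
53 [-0.422  0.69 ]
```

```bash
python3 -m handwheel '-0.056 0.012 -0.056 0 0 0 -1;-0.139 0.035 -0.139 0 0 0 -1;-0.139 0.035 -0.139 0 0 0 -1'; python3 -m handwheel '-0.109 0.041 -0.109 0 0 0 -1;-0.216 0.092 -0.216 0 0 0 -1;-0.346 0.17 -0.346 0 0 0 -1;-0.446 0.244 -0.446 0 0 0 -1;-0.542 0.328 -0.542 0 0 0 -1;-0.633 0.421 -0.633 0 0 0 -1;-0.633 0.421 -0.633 0 0 0 -1'
python3 - <<'E'
from h import *
w=viewer.capture("wrist");save(w,"w2.png");print(viewer.capture("scene")["frame"].mean())
s=viewer.capture("scene");save(s,"s2.png")
E
```

```text
time: 5.78
tool_pos: [457.2, 167.8, 166.4]
tcp_rot: [-3.141, -0.786, 1.571]
contact_force: [-1.3, -0.4, 1.3]
grip_width: 10.2
finger_force: 30.0
time: 6.37
tool_pos: [499.7, 76.9, 166.3]
tcp_rot: [-3.141, -0.784, 1.57]
contact_force: [-5.1, -4.8, 4.4]
grip_width: 10.2
finger_force: 30.0
119.09973828125
```

View pics/s2.png

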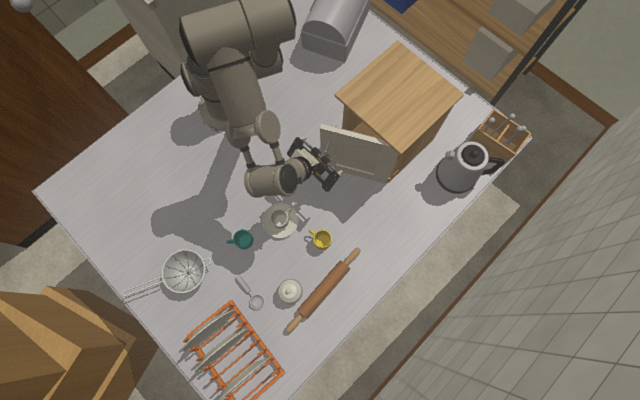

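```bash
python3 -m handwheel '-0.087 0.102 -0.087 0 0 0 -1;-0.169 0.212 -0.169 0 0 0 -1;-0.245 0.33 -0.245 0 0 0 -1;-0.315 0.455 -0.315 0 0 0 -1;-0.378 0.587 -0.378 0 0 0 -1;-0.378 0.587 -0.378 0 0 0 -1'; python3 -m handwheel '0 0 0 0 0 0 0.3;0 0 0 0 0 0 0.3;0 0 0 0 0 0 0.3;0 0 0 0 0 0 0.3;0 0 0 0 0 0 0.3;0 0 0 0 0 0 0.3;0 0 0 0 0 0 0.3;0 0 0 0 0 0 0.3'; python3 -c "
from h import *
print(bot.get_obs()['joint_positions'])"
```

```text
time: 7.02
tool_pos: [559.5, 23.4, 166.1]
tcp_rot: [3.14, -0.784, 1.57]
contact_force: [-3.8, -6.1, 3.7]
grip_width: 10.3
finger_force: 30.0
time: 7.68
tool_pos: [557.8, 25.9, 166.5]
tcp_rot: [-3.142, -0.786, 1.571]
contact_force: [-0.8, -0.0, -0.2]
grip_width: 57.4
finger_force: 0.0
[-0.47203086  0.61760757  1.52411769  0.68646444  1.45934887 -0.71669835]
```

```bash
python3 - <<'E'
from h import *
G=tilt();P,Q=pose()
plan([((558,-43,236),G),((558,-60,330),G),((470,-60,340),G),((455,20,330),G),((460,70,305),G),((515,70,305),G),((590,55,305),G),((635,40,305),G),((660,20,305),G)])
E
python3 -m handwheel '0 0 -0.3 0 0 0 0.3;0 0 -0.6 0 0 0 0.3;0 0 -0.98 0 0 0 0.3;0 0 -0.98 0 0 0 0.3'
```

```text
0.004 0.001 -0.979 -0.0001 -0.0001 0.0001 rows>=2.3
0.544 0.0 -0.785 0.0 0.0 0.0 rows>=2.3
0.071 -0.88 -0.071 0.0 0.0 0.0 rows>=2.1
0.495 -0.15 0.636 0.0 0.0 0.0 rows>=2.0
0.177 0.05 0.53 0.0 0.0 0.0 rows>=1.3
0.0 0.55 0.0 0.0 0.0 0.0 rows>=1.3
-0.106 0.75 -0.106 0.0 0.0 0.0 rows>=1.8
-0.106 0.45 -0.106 0.0 0.0 0.0 rows>=1.1
-0.141 0.25 -0.141 0.0 0.0 0.0 rows>=0.8
time: 8.02
tool_pos: [559.7, -47.9, 239.8]
tcp_rot: [3.131, -0.781, 1.575]
contact_force: [0.9, 0.2, 0.1]
grip_width: 59.9
finger_force: 0.0
```

```bash
python3 -m handwheel '0.544 0 -0.785 0 0 0 -1;0.544 0 -0.785 0 0 0 -1;0.544 0 -0.785 0 0 0 -1'; python3 -m handwheel '0.071 -0.88 -0.071 0 0 0 -1;0.071 -0.88 -0.071 0 0 0 -1;0.071 -0.88 -0.071 0 0 0 -1'; python3 -m handwheel '0.495 -0.15 0.636 0 0 0 -1;0.495 -0.15 0.636 0 0 0 -1;0.495 -0.15 0.636 0 0 0 -1';python3 -m handwheel '0.177 0.05 0.53 0 0 0 -1;0.177 0.05 0.53 0 0 0 -1;0.177 0.05 0.53 0 0 0 -1'; python3 -m handwheel '0 0.2 0 0 0 0 -1;0 0.4 0 0 0 0 -1;0 0.55 0 0 0 0 -1;-0.02 0.7 -0.02 0 0 0 -1;-0.04 0.85 -0.04 0 0 0 -1'
python3 - <<'E'
from h import *
w=viewer.capture("wrist");s=viewer.capture("scene")
W=np.hstack([cv2.resize(w["frame"],(400,250)),cv2.resize(np.ascontiguousarray(s["frame"][60:260,230:550]),(400,250))])
cv2.imwrite("pics/b3.png",W[:,:,::-1])
print(bot.get_obs()['joint_positions'])
E
```

```text
time: 8.27
tool_pos: [558.7, -61.4, 334.8]
tcp_rot: [3.132, -0.782, 1.578]
contact_force: [0.0, 0.9, 0.4]
grip_width: 44.2
finger_force: 0.0
time: 8.52
tool_pos: [465.4, -59.5, 340.0]
tcp_rot: [-3.137, -0.787, 1.568]
contact_force: [1.0, -0.9, 0.4]
grip_width: 24.2
finger_force: 0.0
time: 8.77
tool_pos: [452.2, 24.6, 329.5]
tcp_rot: [-3.138, -0.789, 1.572]
contact_force: [0.8, -0.6, 0.8]
grip_width: 4.5
finger_force: 0.0
time: 9.02
tool_pos: [458.7, 72.1, 303.6]
tcp_rot: [-3.138, -0.787, 1.571]
contact_force: [1.2, 0.3, 0.2]
grip_width: 0.1
finger_force: 0.0
time: 9.43
tool_pos: [545.7, 63.1, 304.8]
tcp_rot: [-3.142, -0.785, 1.571]
contact_force: [-1.0, -0.2, 0.5]
grip_width: 0.4
finger_force: 0.4
[-0.4230588   0.43631127  1.42270415  0.70346016  1.64773623 -0.50165143]
```

View pics/b3.png

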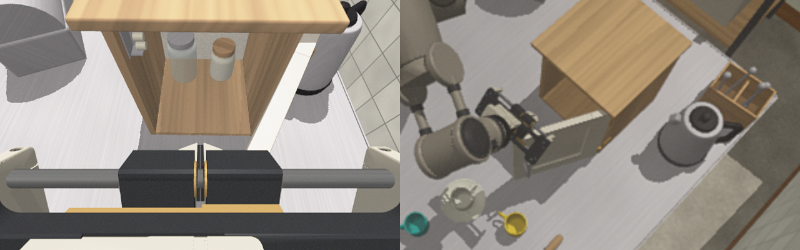

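```bash
python3 -m handwheel '-0.04 0.15 -0.04 0 0 0 -1;-0.08 0.3 -0.08 0 0 0 -1;-0.12 0.45 -0.12 0 0 0 -1;-0.16 0.6 -0.16 0 0 0 -1;-0.21 0.75 -0.21 0 0 0 -1;-0.25 0.9 -0.25 0 0 0 -1;-0.25 0.9 -0.25 0 0 0 -1';python3 -m handwheel '-0.03 0.13 -0.03 0 0 0 -1;-0.06 0.27 -0.06 0 0 0 -1;-0.06 0.27 -0.06 0 0 0 -1'
python3 - <<'E'
from h import *
w=viewer.capture("wrist");s=viewer.capture("scene");save(w,"w4.png");save(s,"s4.png")
W=np.hstack([cv2.resize(w["frame"],(400,250)),cv2.resize(np.ascontiguousarray(s["frame"][60:260,230:550]),(400,250))])
cv2.imwrite("pics/b4.png",W[:,:,::-1])
print(bot.get_obs()['joint_positions'])
E
```

```text
time: 10.12
tool_pos: [636.0, 27.1, 303.9]
tcp_rot: [-3.141, -0.785, 1.57]
contact_force: [-0.1, 0.6, -0.0]
grip_width: 0.5
finger_force: 0.0
time: 10.37
tool_pos: [662.3, 19.3, 304.2]
tcp_rot: [-3.141, -0.786, 1.57]
contact_force: [0.9, 0.6, -1.1]
grip_width: 0.7
finger_force: 0.0
[-0.41133446  0.67486032  1.00850996  0.72315847  1.77479195 -0.37637682]
```

View pics/b4.png

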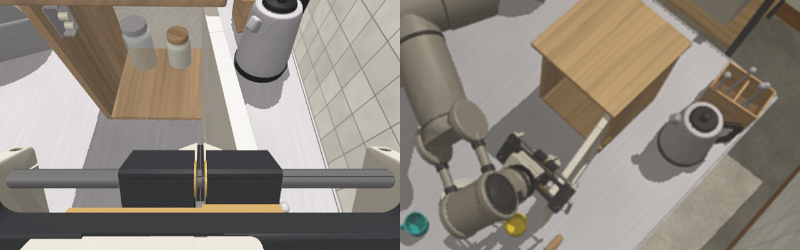

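```bash
python3 -m handwheel '0 0.14 0 0 0 0 -1;0 0.14 0 0 0 0 -1'
python3 - <<'E'
from h import *
w=viewer.capture("wrist")
print([np.round(onz(w,p,15)) for p in((180,188),(318,190))])
G=tilt()
for j in("jar_a","jar_b"):
    print(j,[(np.round(d["centre"]),round(d["score"],2)) for d in viewer.recognise(j,w)][:3])
cv2.imwrite("pics/w5.png",cv2.resize(np.ascontiguousarray(w["frame"][:230,40:400]),(800,511))[:,:,::-1])
plan([((640,-60,310),G),((590,-140,310),G),((545,-220,270),G),((508,-250,200),G),((508,-235,110),G)])
E
```

```text
time: 10.63
tool_pos: [675.9, 20.1, 304.9]
tcp_rot: [3.141, -0.786, 1.571]
contact_force: [0.5, 0.1, -0.6]
grip_width: 0.3
finger_force: 0.0
[array([455., 224.,  15.]), array([672., 221.,  15.])]
jar_a [(array([214.,  68.]), 0.97), (array([279.,  75.]), 0.71)]
jar_b [(array([214.,  68.]), 0.97), (array([279.,  75.]), 0.71)]
-0.53 -0.351 -0.602 -0.0002 -0.0001 0.0 rows>=2.1
-0.566 -0.5 -0.566 0.0 0.0 0.0 rows>=2.3
-0.849 -0.45 -0.283 0.0 0.0 0.0 rows>=2.4
-0.707 -0.37 0.283 0.0 0.0 0.0 rows>=2.0
-0.53 0.0 0.742 0.0 0.0 0.0 rows>=2.2
```

View pics/w5.png

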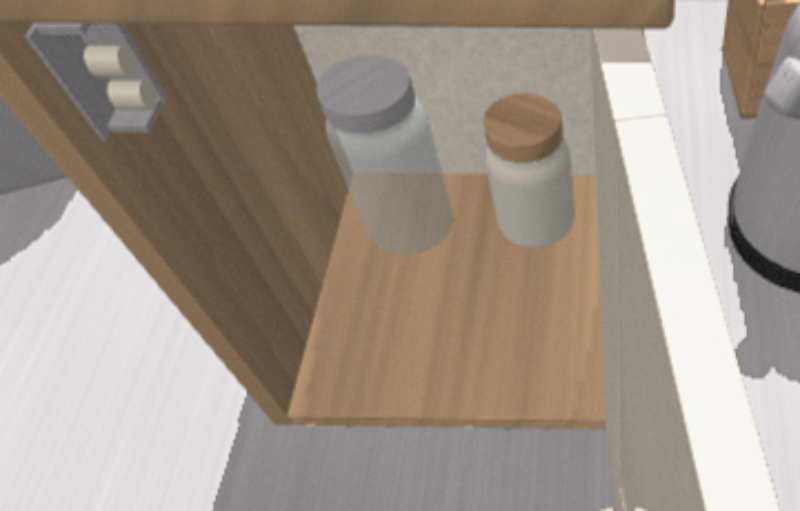

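```bash
python3 -m handwheel '-0.53 -0.351 -0.602 0 0 0 -1;-0.53 -0.351 -0.602 0 0 0 -1;-0.53 -0.351 -0.602 0 0 0 -1'; python3 -m handwheel '-0.566 -0.5 -0.566 0 0 0 1;-0.566 -0.5 -0.566 0 0 0 1;-0.566 -0.5 -0.566 0 0 0 1'; python3 -m handwheel '-0.849 -0.45 -0.283 0 0 0 1;-0.849 -0.45 -0.283 0 0 0 1;-0.849 -0.45 -0.283 0 0 0 1';python3 -m handwheel '-0.707 -0.37 0.283 0 0 0 1;-0.707 -0.37 0.283 0 0 0 1;-0.707 -0.37 0.283 0 0 0 1;-0.707 -0.37 0.283 0 0 0 1'; python3 -m handwheel '-0.53 0 0.742 0 0 0 1;-0.53 0 0.742 0 0 0 1;-0.53 0 0.742 0 0 0 1;-0.53 0 0.742 0 0 0 1;-0.53 0 0.742 0 0 0 1'
python3 - <<'E'
from h import *
w=viewer.capture("wrist");save(w,"w6.png")
print([(np.round(d["centre"]),round(d["score"],2)) for d in viewer.recognise("cup_center",w)][:3],proj(w,(508,-168,67)),proj(w,(508,-136,67)),proj(w,(508,-108,41)))
for d in viewer.cut_out("cup_center",w)[:2]:
    ys,xs=np.nonzero(d["pixels"]);print(xs.min(),xs.max(),ys.min(),ys.max())
print(bot.get_obs()['joint_positions'])
E
```

```text
time: 11.03
tool_pos: [638.6, -65.5, 310.1]
tcp_rot: [-3.14, -0.784, 1.565]
contact_force: [0.4, -0.1, -0.3]
grip_width: 0.4
finger_force: 0.0
time: 11.28
tool_pos: [588.0, -144.5, 309.8]
tcp_rot: [-3.139, -0.785, 1.565]
contact_force: [0.4, -0.3, -0.1]
grip_width: 16.1
finger_force: 0.0
time: 11.53
tool_pos: [543.1, -223.4, 267.9]
tcp_rot: [-3.137, -0.786, 1.564]
contact_force: [-0.1, -0.5, -1.1]
grip_width: 35.9
finger_force: 0.0
time: 11.87
tool_pos: [507.8, -250.1, 198.7]
tcp_rot: [-3.138, -0.789, 1.566]
contact_force: [1.2, 0.9, 0.5]
grip_width: 62.4
finger_force: 0.0
time: 12.28
tool_pos: [510.1, -235.1, 112.1]
tcp_rot: [3.139, -0.785, 1.574]
contact_force: [-0.5, 0.2, 0.9]
grip_width: 90.9
finger_force: 0.0
[(array([494., 148.]), 0.97), (array([312., 200.]), 0.58)] [318.73586209 182.98378957] [318.84400091 147.63263596] [318.97728136 139.82931009]
429 549 105 194
268 356 137 251
[-0.84654563  0.83088346  1.2510117   0.4913086   1.68339147 -0.95244011]
```

View pics/w6.png

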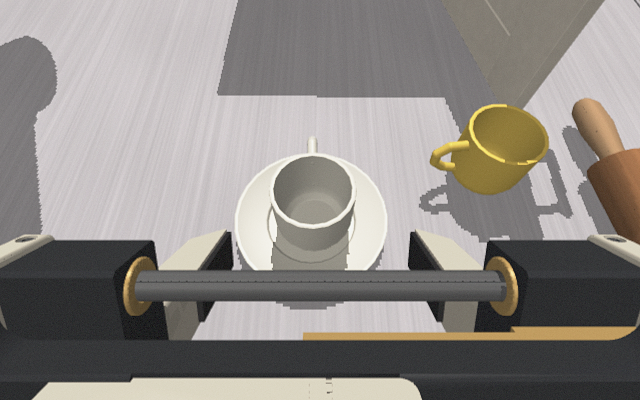

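Run:
```python
from h import *
w=viewer.capture("wrist")
print([np.round(onz(w,p,67),1) for p in((313,153),(313,228),(270,188),(356,188))])
G=tilt();z=G.as_matrix()[:,2]
c=np.array([onz(w,(313,190),67)[0],(onz(w,(313,153),67)[1]+onz(w,(313,228),67)[1])/2,44]);print(c)
plan([(c+z*(19-70),G),(c+z*19,G)])
```

```text
[array([ 503.5, -142.1,   67. ]), array([ 504.2, -204.6,   67. ]), array([ 472.6, -173.3,   67. ]), array([ 535.1, -173.2,   67. ])]
[ 503.85835084 -173.35667026   44.        ]
-0.037 -0.059 0.414 0.0006 0.0008 0.0007 rows>=1.0
0.0 0.0 0.7 0.0 0.0 0.0 rows>=1.7
```

```bash
python3 -m handwheel '-0.037 -0.059 0.414 0 0 0 1;-0.037 -0.059 0.414 0 0 0 1;-0.037 -0.059 0.414 0 0 0 1;-0.037 -0.059 0.414 0 0 0 1'; python3 -m handwheel '0 0 0.2 0 0 0 1;0 0 0.4 0 0 0 1;0 0 0.55 0 0 0 1;0 0 0.7 0 0 0 1;0 0 0.7 0 0 0 1;0 0 0.7 0 0 0 1'; python3 -m handwheel '0 0 0 0 0 0 -1;0 0 0 0 0 0 -1;0 0 0 0 0 0 -1;0 0 0 0 0 0 -1;0 0 0 0 0 0 -1;0 0 0 0 0 0 -1;0 0 0 0 0 0 -1;0 0 0 0 0 0 -1'
```

```text
time: 12.82
tool_pos: [503.5, -209.2, 79.1]
tcp_rot: [3.14, -0.784, 1.572]
contact_force: [-0.3, -0.2, -0.6]
grip_width: 91.6
finger_force: 0.0
time: 13.32
tool_pos: [503.6, -159.8, 29.3]
tcp_rot: [3.14, -0.785, 1.572]
contact_force: [0.8, -0.7, 0.5]
grip_width: 91.8
finger_force: 0.0
time: 13.98
tool_pos: [503.2, -159.5, 28.9]
tcp_rot: [3.14, -0.785, 1.571]
contact_force: [0.0, -2.9, 4.3]
grip_width: 64.5
finger_force: 30.0
```

```bash
python3 - <<'E'
from h import *
G=tilt();P,Q=pose()
plan([((503.3,-159.5,90),G),((513,-50,90),G),((532,60,88),G),((550,170,85),G),((555,250,82),G),((555,302,80),G)])
E
python3 -m handwheel '0.035 0 -0.035 0 0 0 -1;0.1 0 -0.1 0 0 0 -1;0.2 0 -0.2 0 0 0 -1;0.32 0 -0.32 0 0 0 -1;0.4 0 -0.4 0 0 0 -1;0.43 0 -0.43 0 0 0 -1;0.43 0 -0.43 0 0 0 -1'
```

```text
0.432 0.002 -0.433 0.0003 0.0001 0.0001 rows>=1.5
0.774 0.097 0.774 0.0 0.0 0.0 rows>=2.6
0.764 0.19 0.792 0.0 0.0 0.0 rows>=2.7
0.757 0.18 0.799 0.0 0.0 0.0 rows>=2.7
0.544 0.05 0.587 0.0 0.0 0.0 rows>=1.9
0.354 0.0 0.382 0.0 0.0 0.0 rows>=1.2
time: 14.57
tool_pos: [503.3, -159.3, 90.7]
tcp_rot: [3.139, -0.784, 1.573]
contact_force: [1.3, 0.1, -2.9]
grip_width: 64.4
finger_force: 30.0
```

```bash
python3 -m handwheel '0.06 0.01 0.06 0 0 0 -1;0.17 0.02 0.17 0 0 0 -1;0.31 0.04 0.31 0 0 0 -1;0.46 0.06 0.46 0 0 0 -1;0.61 0.08 0.61 0 0 0 -1;0.77 0.1 0.77 0 0 0 -1'; python3 -m handwheel '0.15 0.04 0.16 0 0 0 -1;0.3 0.08 0.32 0 0 0 -1;0.46 0.12 0.48 0 0 0 -1;0.61 0.16 0.64 0 0 0 -1;0.76 0.19 0.79 0 0 0 -1'; python3 -m handwheel '0.15 0.04 0.16 0 0 0 -1;0.3 0.08 0.32 0 0 0 -1;0.45 0.12 0.48 0 0 0 -1;0.58 0.15 0.62 0 0 0 -1;0.68 0.17 0.72 0 0 0 -1;0.757 0.18 0.8 0 0 0 -1;0.757 0.18 0.8 0 0 0 -1'
python3 - <<'E'
from h import *
w=viewer.capture("wrist");save(w,"w7.png")
G=tilt();P,Q=pose()
plan([((555,250,82),G),((555,302,80),G),((555,302,39),G)])
print(bot.get_obs()['joint_positions'])
E
```

```text
time: 15.07
tool_pos: [512.3, -48.5, 88.5]
tcp_rot: [-3.139, -0.787, 1.569]
contact_force: [0.3, 0.7, -2.2]
grip_width: 64.3
finger_force: 30.0
time: 15.48
tool_pos: [531.2, 61.5, 86.3]
tcp_rot: [-3.138, -0.786, 1.569]
contact_force: [0.8, -0.2, -2.1]
grip_width: 64.6
finger_force: 30.0
time: 16.07
tool_pos: [548.5, 171.9, 83.6]
tcp_rot: [-3.138, -0.786, 1.571]
contact_force: [-0.5, 0.3, -2.3]
grip_width: 64.5
finger_force: 30.0
0.549 0.063 0.573 -0.0008 -0.0001 0.0001 rows>=1.9
0.354 0.0 0.382 0.0 0.0 0.0 rows>=1.2
-0.29 0.0 0.29 0.0 0.0 0.0 rows>=1.0
[-0.23731389  0.68257072  1.69921668  0.8452705   1.16343752 -0.75245245]
```

View pics/w7.png

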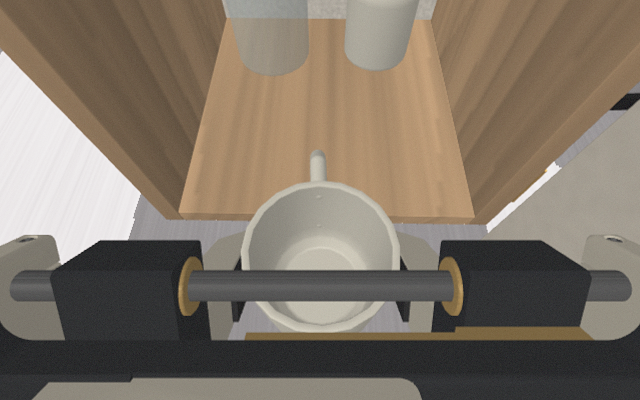

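Run:
```python
from h import *
w=viewer.capture("wrist")
print([np.round(onz(w,p,15)).tolist() for p in((180,213),(474,216),(271,74),(377,69))])
```

```text
[[439.0, 225.0, 15.0], [666.0, 222.0, 15.0], [498.0, 379.0, 15.0], [605.0, 386.0, 15.0]]
```

```bash
python3 -m handwheel '0.14 0.01 0.14 0 0 0 -1;0.28 0.02 0.29 0 0 0 -1;0.42 0.03 0.44 0 0 0 -1;0.55 0.04 0.57 0 0 0 -1;0.68 0.045 0.71 0 0 0 -1;0.8 0.045 0.83 0 0 0 -1;0.91 0.045 0.94 0 0 0 -1;0.91 0.045 0.94 0 0 0 -1'; python3 -m handwheel '-0.08 0 0.08 0 0 0 -1;-0.16 0 0.16 0 0 0 -1;-0.22 0 0.22 0 0 0 -1;-0.26 0 0.26 0 0 0 -1;-0.26 0 0.26 0 0 0 -1;-0.26 0 0.26 0 0 0 -1'; python3 -c "
from h import *
print(bot.get_obs()['tool_pos'],bot.get_obs()['contact_force'])"
```

```text
time: 16.83
tool_pos: [553.7, 301.7, 82.0]
tcp_rot: [-3.141, -0.786, 1.572]
contact_force: [-1.3, 0.7, -1.1]
grip_width: 64.4
finger_force: 30.0
time: 17.33
tool_pos: [554.2, 299.9, 44.7]
tcp_rot: [-3.139, -0.786, 1.568]
contact_force: [-0.3, 0.7, -1.9]
grip_width: 64.5
finger_force: 30.0
[554.23103161 299.91471153  44.65396703] [-0.25622167  0.72364466 -1.89412357]
```

```bash
python3 -m handwheel '-0.014 0 0.014 0 0 0 -1;-0.028 0 0.028 0 0 0 -1;-0.028 0 0.028 0 0 0 -1'; python3 -m handwheel '-0.007 0 0.007 0 0 0 -1;-0.007 0 0.007 0 0 0 -1;-0.007 0 0.007 0 0 0 -1';  python3 -m handwheel '-0.007 0 0.007 0 0 0 -1;-0.007 0 0.007 0 0 0 -1;-0.007 0 0.007 0 0 0 -1'
```

```text
time: 17.58
tool_pos: [554.3, 300.4, 41.4]
tcp_rot: [3.141, -0.786, 1.571]
contact_force: [0.6, 0.3, -2.1]
grip_width: 64.4
finger_force: 30.0
time: 17.83
tool_pos: [554.3, 300.5, 40.5]
tcp_rot: [3.141, -0.786, 1.571]
contact_force: [0.5, -0.0, -1.9]
grip_width: 64.5
finger_force: 30.0
time: 18.08
tool_pos: [554.3, 300.5, 39.4]
tcp_rot: [-3.141, -0.786, 1.571]
contact_force: [-0.0, -0.3, -2.8]
grip_width: 64.3
finger_force: 30.0
```

```bash
python3 -m handwheel '-0.007 0 0.007 0 0 0 -1;-0.007 0 0.007 0 0 0 -1;-0.007 0 0.007 0 0 0 -1';  python3 -m handwheel '-0.007 0 0.007 0 0 0 -1;-0.007 0 0.007 0 0 0 -1;-0.007 0 0.007 0 0 0 -1'
```

```text
time: 18.33
tool_pos: [554.4, 300.5, 38.9]
tcp_rot: [3.141, -0.786, 1.571]
contact_force: [-1.1, 0.2, 2.6]
grip_width: 64.4
finger_force: 30.0
time: 18.58
tool_pos: [554.4, 300.6, 38.8]
tcp_rot: [3.141, -0.788, 1.572]
contact_force: [-3.2, -2.9, 9.0]
grip_width: 64.5
finger_force: 30.0
```

```bash
python3 -m handwheel '0.01 0 -0.01 0 0 0 1;0.01 0 -0.01 0 0 0 1;0.01 0 -0.01 0 0 0 1;0.01 0 -0.01 0 0 0 1;0.01 0 -0.01 0 0 0 1;0.01 0 -0.01 0 0 0 1;0.01 0 -0.01 0 0 0 1'; python3 -m handwheel '0 0 -0.1 0 0 0 1;0 0 -0.25 0 0 0 1;0 0 -0.5 0 0 0 1;0 0 -0.75 0 0 0 1;0 0 -1 0 0 0 1;0 0 -1 0 0 0 1;0 0 -1 0 0 0 1'
python3 - <<'E'
from h import *
w=viewer.capture("wrist")
for d in viewer.cut_out("cup_center",w)[:2]:
    ys,xs=np.nonzero(d["pixels"]);print(d["score"],xs.min(),xs.max(),ys.min(),ys.max())
print([np.round(proj(w,p)).tolist() for p in((554,287,77),(522,287,77),(586,287,77),(554,255,77),(554,287,15),(554,347,60))])
G=tilt()
# closing: outside of door
from scipy.spatial.transform import Rotation as R
P,Q=pose();print(P)
s=viewer.capture("scene");d=viewer.cut_out("door",s)
for c in(s,viewer.capture("side")):
    d=viewer.cut_out("door",c)
    if d:
        m=d[0]["pixels"].astype(np.uint8);k=max(cv2.findContours(m,0,2)[0],key=cv2.contourArea);h=cv2.approxPolyDP(k,4,True)[:,0]
        print(d[0]["score"],[(p.tolist(),np.round(onz(c,p,322)[:2]).tolist()) for p in h])
E
```

```text
time: 19.17
tool_pos: [554.2, 300.4, 38.7]
tcp_rot: [-3.141, -0.786, 1.571]
contact_force: [-0.6, 0.0, 0.2]
grip_width: 91.3
finger_force: 0.0
time: 19.75
tool_pos: [555.4, 228.1, 111.1]
tcp_rot: [3.137, -0.785, 1.572]
contact_force: [-0.5, -0.6, -0.9]
grip_width: 91.7
finger_force: 0.0
0.73 273 364 131 250
[[319.0, 185.0], [273.0, 185.0], [365.0, 185.0], [319.0, 228.0], [319.0, 222.0], [319.0, 133.0]]
[554.0164689  229.6054468  109.45321085]
0.67 [([396, 152], [676.0, 187.0]), ([357, 204], [705.0, -12.0]), ([344, 205], [681.0, -40.0]), ([350, 210], [703.0, -39.0]), ([346, 236], [747.0, -101.0]), ([358, 226], [751.0, -57.0]), ([365, 229], [771.0, -49.0]), ([363, 217], [743.0, -28.0]), ([389, 180], [721.0, 107.0]), ([399, 158], [696.0, 179.0])]
0.78 [([296, 232], [713.0, -47.0]), ([300, 258], [782.0, -26.0]), ([308, 262], [790.0, -3.0]), ([316, 257], [774.0, 16.0]), ([373, 256], [752.0, 167.0]), ([387, 239], [700.0, 201.0]), ([381, 228], [671.0, 183.0]), ([312, 230], [701.0, -5.0]), ([307, 225], [689.0, -20.0])]
```

Run:
```python
from h import *
G=tilt();D=tilt(90);P,Q=pose()
H=np.array([680,206.5])
def pt(phi,r,off):
    m=R.from_euler("z",phi,degrees=True).as_matrix()[:2,:2]; v=m@(r*np.array([-1,.02])+off*np.array([-.02,-1])); return H+v
M=[mix(G,D,f) for f in(.33,.67)]
wp=[((555,150,160),G),((555,70,230),G),((575,20,310),M[0]),((620,-10,350),M[1]),((690,-10,360),D),((740,-8,350),D),((740,-8,275),D)]
plan(wp)
for f in(97,90,80,70,60,50,40,30): print(f,pt(f,215,19).round())
```

```text
-0.206 0.011 -0.929 -0.0006 -0.0001 -0.0001 rows>=2.3
-0.071 0.0 -1.061 0.0 0.0 0.0 rows>=2.6
0.212 0.2 -0.919 0.0 -0.0825 0.0 rows>=2.3
-0.059 0.45 -0.497 0.0 -0.085 0.0 rows>=2.1
0.026 0.7 -0.097 0.0 -0.0825 0.0 rows>=2.1
0.02 0.5 0.1 0.0 0.0 0.0 rows>=1.2
-0.0 0.0 0.75 0.0 0.0 0.0 rows>=1.8
97 [721.  -5.]
90 [695.  -9.]
80 [657.  -8.]
70 [620.  -1.]
60 [585.  13.]
50 [553.  32.]
40 [524.  57.]
30 [501.  86.]
```

```bash
python3 -m handwheel '-0.206 0.011 -0.929 0 0 0 1;-0.206 0.011 -0.929 0 0 0 1;-0.206 0.011 -0.929 0 0 0 1;-0.206 0.011 -0.929 0 0 0 1'; python3 -m handwheel '-0.07 0 -1 0 0 0 -1;-0.07 0 -1 0 0 0 -1;-0.07 0 -1 0 0 0 -1';  python3 -m handwheel '0.212 0.2 -0.96 0 -0.0825 0 -1;0.212 0.2 -0.96 0 -0.0825 0 -1;0.212 0.2 -0.96 0 -0.0825 0 -1;0.212 0.2 -0.96 0 -0.0825 0 -1'; python3 -m handwheel '-0.059 0.45 -0.5 0 -0.085 0 -1;-0.059 0.45 -0.5 0 -0.085 0 -1;-0.059 0.45 -0.5 0 -0.085 0 -1';python3 -m handwheel '0 0 0 0 -0.0825 0 -1;0 0 0 0 -0.0825 0 -1;0 0 0 0 -0.0825 0 -1;0 0 0 0 -0.0825 0 -1'
python3 - <<'E'
from h import *
P,Q=pose();D=tilt(90);print(bot.get_obs()['joint_positions'])
plan([((690,-10,360),D),((740,-8,355),D),((740,-8,275),D)])
E
```

```text
time: 20.43
tool_pos: [557.1, 147.2, 162.0]
tcp_rot: [3.137, -0.785, 1.571]
contact_force: [-0.1, -0.1, -0.1]
grip_width: 91.9
finger_force: 0.0
time: 20.68
tool_pos: [556.3, 72.1, 228.2]
tcp_rot: [3.138, -0.785, 1.573]
contact_force: [1.9, 0.6, -0.2]
grip_width: 76.3
finger_force: 0.0
time: 21.02
tool_pos: [577.5, 21.3, 313.4]
tcp_rot: [3.131, -0.523, 1.578]
contact_force: [-0.7, 0.9, -1.5]
grip_width: 49.6
finger_force: 0.0
time: 21.27
tool_pos: [623.0, -7.6, 351.2]
tcp_rot: [3.136, -0.254, 1.575]
contact_force: [0.4, 0.7, 1.4]
grip_width: 29.7
finger_force: 0.0
time: 21.6
tool_pos: [620.1, -6.2, 347.7]
tcp_rot: [-3.138, -0.004, 1.576]
contact_force: [-0.2, -0.2, -0.3]
grip_width: 3.3
finger_force: 0.0
[-0.13504331  0.48058417  0.98398904  0.00310468  1.6806697  -0.1401788 ]
-0.042 0.699 -0.125 -0.001 -0.0011 0.0017 rows>=1.7
0.02 0.5 0.05 0.0 0.0 0.0 rows>=1.2
-0.0 0.0 0.8 0.0 0.0 0.0 rows>=1.9
```

```bash
python3 -m handwheel '-0.042 0.7 -0.125 0 0 0 -1;-0.042 0.7 -0.125 0 0 0 -1;-0.042 0.7 -0.125 0 0 0 -1'; python3 -m handwheel '0.02 0.5 0.05 0 0 0 -1;0.02 0.5 0.05 0 0 0 -1;0.02 0.5 0.05 0 0 0 -1;0.02 0.5 0.05 0 0 0 -1'; python3 -m handwheel '0 0 0.3 0 0 0 -1;0 0 0.6 0 0 0 -1;0 0 0.8 0 0 0 -1;0 0 0.8 0 0 0 -1;0 0 0.8 0 0 0 -1'
```

```text
time: 21.85
tool_pos: [694.2, -14.7, 356.8]
tcp_rot: [-3.137, -0.004, 1.571]
contact_force: [0.4, 0.2, -0.4]
grip_width: 0.7
finger_force: 0.0
time: 22.18
tool_pos: [740.8, -12.6, 353.7]
tcp_rot: [-3.137, -0.003, 1.571]
contact_force: [-0.0, -0.3, 0.7]
grip_width: 0.5
finger_force: 0.0
time: 22.6
tool_pos: [739.3, -11.9, 277.9]
tcp_rot: [-3.141, -0.001, 1.571]
contact_force: [0.3, 0.3, 0.5]
grip_width: 0.4
finger_force: 0.0
```

```bash
python3 -m handwheel '0.05 -0.18 0 0 0 0 -1;0.04 -0.31 0 0 0 0 -1;0.03 -0.44 0 0 0 0 -1;0.03 -0.63 0 0 0 0 -1;0.04 -0.82 0 0 0 0 -1'; python3 -m handwheel '0.03 -0.18 0 0 0 0 -1;0.07 -0.37 0 0 0 0 -1;0.13 -0.55 0 0 0 0 -1;0.21 -0.72 0 0 0 0 -1;0.3 -0.88 0 0 0 0 -1'; python3 -m handwheel '0.1 -0.16 0 0 0 0 -1;0.22 -0.31 0 0 0 0 -1;0.35 -0.45 0 0 0 0 -1;0.49 -0.57 0 0 0 0 -1;0.64 -0.68 0 0 0 0 -1;0.64 -0.68 0 0 0 0 -1'
python3 - <<'E'
from h import *
for n in("scene","side"):
    c=viewer.capture(n);d=viewer.cut_out("door",c);save(c,n+"9.png")
    if d:
        m=d[0]["pixels"].astype(np.uint8);k=max(cv2.findContours(m,0,2)[0],key=cv2.contourArea);h=cv2.approxPolyDP(k,4,True)[:,0]
        print(d[0]["score"],[(p.tolist(),np.round(onz(c,p,322)[:2]).tolist()) for p in h])
E
```

```text
time: 23.02
tool_pos: [658.5, -7.9, 280.4]
tcp_rot: [3.136, -0.0, 1.571]
contact_force: [0.8, 0.1, 0.9]
grip_width: 0.9
finger_force: 0.2
time: 23.43
tool_pos: [570.4, 22.3, 280.6]
tcp_rot: [3.135, -0.0, 1.57]
contact_force: [1.8, 0.1, 0.3]
grip_width: 0.3
finger_force: 0.2
time: 23.93
tool_pos: [501.7, 88.4, 280.5]
tcp_rot: [3.136, -0.002, 1.573]
contact_force: [0.9, -0.2, 0.2]
grip_width: 0.5
finger_force: 0.0
0.89 [([323, 143], [502.0, 55.0]), ([325, 162], [549.0, 15.0]), ([383, 182], [713.0, 90.0]), ([399, 157], [693.0, 181.0]), ([379, 138], [610.0, 185.0]), ([351, 130], [531.0, 145.0]), ([364, 141], [584.0, 146.0]), ([345, 159], [584.0, 64.0])]
0.77 [([368, 159], [468.0, 129.0]), ([365, 193], [574.0, 130.0]), ([356, 200], [599.0, 107.0]), ([377, 255], [748.0, 178.0]), ([388, 238], [697.0, 204.0]), ([382, 234], [688.0, 187.0]), ([383, 198], [583.0, 181.0]), ([373, 172], [507.0, 147.0]), ([377, 166], [487.0, 157.0])]
```

```bash
python3 -m handwheel '-0.3 0 0 0 0 0 -1;-0.65 0 0 0 0 0 -1;-0.9 -0.05 -0.3 0 0 0 -1;-0.9 -0.05 -0.3 0 0 0 -1'; python3 -m handwheel '0 0 0 0 0.25 0 -1;0 0 0 0 0.25 0 -1;0 0 0 0 0.25 0 -1;0 0 0 0 0.25 0 -1;0 0 0 0 0.25 0 -1;0 0 0 0 0.25 0 -1;0 0 0 0 0.25 0 -1;0 0 0 0 0.25 0 -1'
python3 - <<'E'
from h import *
w=viewer.capture("wrist");save(w,"w10.png")
d=viewer.cut_out("door_handle",w)
for x in d[:1]:
    ys,xs=np.nonzero(x["pixels"]);b=ys>ys.max()-3;t=ys<ys.min()+3
    print(x["score"],x["centre"],"bot",xs[b].mean(),ys.max(),"top",xs[t].mean(),ys.min())
for f in(35,30,25,20,15):
    p=np.array([680,206.5])+R.from_euler("z",f,degrees=True).as_matrix()[:2,:2]@np.array([-226.7,-30.5])
    print(f,p.round(),proj(w,(*p,136)).round(),proj(w,(*p,190)).round(),proj(w,(*p,245)).round())
P,Q=pose();G=tilt();plan([((490,-5,250),G),((488,35,195),G)])
E
```

```text
time: 24.47
tool_pos: [499.1, -8.5, 311.2]
tcp_rot: [3.136, 0.003, 1.566]
contact_force: [0.9, 0.1, 0.3]
grip_width: 0.6
finger_force: 0.0
time: 25.13
tool_pos: [497.6, -5.7, 305.3]
tcp_rot: [-3.136, -0.787, 1.563]
contact_force: [-0.7, 0.3, 0.1]
grip_width: 0.4
finger_force: 0.0
0.68 [368.8, 99.7] bot 285.9047619047619 239 top 484.63188405797104 0
35 [512.  51.] [335. 252.] [337. 233.] [340. 205.]
30 [499.  67.] [323. 239.] [323. 217.] [323. 187.]
25 [487.  83.] [312. 225.] [311. 202.] [309. 170.]
20 [477. 100.] [303. 211.] [300. 186.] [297. 152.]
15 [469. 118.] [296. 196.] [292. 170.] [288. 135.]
-0.41 -0.078 0.398 0.0001 0.0009 -0.0 rows>=1.4
-0.106 -0.02 0.672 0.0 0.0 0.0 rows>=1.6
```

```bash
python3 -m handwheel '-0.28 0.03 0.5 0 0 0 -1;-0.566 0.05 0.99 0 0 0 -1;-0.566 0.05 0.99 0 0 0 -1;-0.566 0.05 0.99 0 0 0 -1;-0.566 0.05 0.99 0 0 0 -1'; python3 -m handwheel '0.1 -0.02 0.1 0 0 0 -1;0.21 -0.03 0.21 0 0 0 -1;0.27 -0.09 0.27 0 0 0 -1;0.32 -0.15 0.32 0 0 0 -1;0.38 -0.2 0.38 0 0 0 -1;0.445 -0.25 0.445 0 0 0 -1;0.51 -0.29 0.51 0 0 0 -1;0.57 -0.33 0.57 0 0 0 -1'
python3 - <<'E'
from h import *
w=viewer.capture("wrist");save(w,"w11.png")
for f in(25,20,15,10,5):
    p=np.array([680,206.5])+R.from_euler("z",f,degrees=True).as_matrix()[:2,:2]@np.array([-226.7,-30.5])
    print(f,p.round(),proj(w,(*p,190)).round(),proj(w,(*p,245)).round())
# dark grey bar columns at a few rows
g=cv2.cvtColor(w["frame"],cv2.COLOR_RGB2GRAY)
for r in(60,100,140,180,200): print(r,g[r,260:400:5].tolist())
E
```

```text
time: 25.65
tool_pos: [502.4, 27.6, 197.9]
tcp_rot: [-3.141, -0.785, 1.573]
contact_force: [-0.6, 0.6, 1.6]
grip_width: 0.5
finger_force: 0.0
time: 26.32
tool_pos: [468.9, 107.8, 197.3]
tcp_rot: [3.141, -0.786, 1.571]
contact_force: [0.3, -0.1, -0.5]
grip_width: 0.2
finger_force: 0.2
25 [487.  83.] [359. 302.] [375. 271.]
20 [477. 100.] [338. 268.] [345. 226.]
15 [469. 118.] [322. 236.] [323. 186.]
10 [462. 137.] [310. 206.] [307. 148.]
5 [457. 156.] [302. 177.] [296. 115.]
60 [141, 143, 147, 144, 146, 146, 147, 145, 143, 147, 144, 144, 147, 146, 141, 141, 143, 144, 146, 142, 151, 144, 143, 145, 145, 146, 144, 147]
100 [142, 144, 144, 139, 138, 139, 144, 146, 143, 148, 143, 141, 140, 141, 147, 146, 148, 148, 142, 144, 144, 146, 142, 148, 143, 141, 145, 145]
140 [143, 145, 144, 143, 142, 143, 147, 145, 161, 145, 128, 144, 145, 143, 138, 142, 144, 148, 147, 146, 143, 144, 146, 142, 144, 146, 141, 141]
180 [145, 143, 146, 144, 148, 143, 145, 145, 145, 143, 156, 169, 147, 131, 115, 145, 143, 140, 142, 141, 145, 141, 143, 142, 142, 140, 142, 146]
200 [149, 145, 148, 145, 145, 147, 147, 146, 148, 143, 133, 132, 120, 108, 136, 143, 140, 143, 144, 147, 144, 146, 142, 141, 144, 147, 146, 141]
```

```bash
python3 -m handwheel '0.06 -0.04 0.06 0 0 0 -1;0.13 -0.07 0.13 0 0 0 -1;0.2 -0.1 0.2 0 0 0 -1;0.26 -0.12 0.26 0 0 0 -1;0.31 -0.13 0.31 0 0 0 -1;0.31 -0.13 0.31 0 0 0 -1'; python3 -m handwheel '0.035 -0.01 0.035 0 0 0 -1;0.07 -0.02 0.07 0 0 0 -1;0.07 -0.02 0.07 0 0 0 -1';python3 -m handwheel '0.02 -0.005 0.02 0 0 0 -1;0.04 -0.01 0.04 0 0 0 -1;0.04 -0.01 0.04 0 0 0 -1'
```

```text
time: 26.87
tool_pos: [455.9, 152.0, 197.0]
tcp_rot: [-3.141, -0.785, 1.572]
contact_force: [-0.4, -0.2, -0.6]
grip_width: 0.7
finger_force: 0.3
time: 27.12
tool_pos: [454.3, 161.2, 197.1]
tcp_rot: [-3.141, -0.786, 1.571]
contact_force: [-0.3, 0.3, 0.5]
grip_width: 0.1
finger_force: 0.0
time: 27.37
tool_pos: [454.6, 164.0, 196.6]
tcp_rot: [3.138, -0.78, 1.573]
contact_force: [-2.3, -17.3, 3.8]
grip_width: 0.2
finger_force: 9.6
```

```bash
python3 -m handwheel '0.014 0 0.014 0 0 0 -1;0.014 0 0.014 0 0 0 -1;0.014 0 0.014 0 0 0 -1'
```

```text
time: 27.62
tool_pos: [454.9, 164.4, 196.5]
tcp_rot: [3.137, -0.778, 1.573]
contact_force: [-6.1, -28.4, 6.5]
grip_width: 0.4
finger_force: 14.3
```

```bash
python3 -m handwheel '-0.1 0 -0.1 0 0 0 -1;-0.25 0 -0.25 0 0 0 -1;-0.5 0 -0.5 0 0 0 -1;-0.67 0.1 -0.67 0 0 0 -1;-0.67 0.1 -0.67 0 0 0 -1;-0.67 0.1 -0.67 0 0 0 -1;-0.67 0.1 -0.67 0 0 0 -1'
python3 - <<'E'
from h import *
w=viewer.capture("wrist");save(w,"w12.png")
for f in(6,3,1,0):
    p=np.array([680,206.5])+R.from_euler("z",f,degrees=True).as_matrix()[:2,:2]@np.array([-226.7,-30.5])
    print(f,[proj(w,(*p,z)).round(1).tolist() for z in(245,190,140)])
m=w["frame"].astype(int);g=cv2.cvtColor(w["frame"],cv2.COLOR_RGB2GRAY)
for r in(60,100,110,120,130,140,160,180,200):
    x=np.nonzero(g[r,240:420]<125)[0]+240; print(r,x.min() if len(x) else None,x.max() if len(x) else None,len(x))
s=viewer.capture("scene");d=viewer.capture("side")
a=cv2.imread("pics/scene0.png");b=cv2.imread("pics/side0.png")
for c,o,n in((s,a,"scene"),(d,b,"side")):
    save(c,n+"13.png");df=(np.abs(c["frame"][:,:,::-1].astype(int)-o).max(2)>40).astype(np.uint8)
    k,_,st,ce=cv2.connectedComponentsWithStats(cv2.morphologyEx(df,cv2.MORPH_OPEN,np.ones((2,2),np.uint8)))
    print(n,[(q[:5].tolist()) for q in st[1:] if q[4]>12])
for t,z in(("saucer",8),("cup_center",36),("sugar_bowl",40)):
  for c in(s,d): print(t,[(np.round(q["centre"],1).tolist(),round(q["score"],2)) for q in viewer.recognise(t,c)][:3])
E
```

```text
time: 28.2
tool_pos: [463.2, 74.1, 196.9]
tcp_rot: [-3.14, -0.787, 1.57]
contact_force: [0.4, -0.2, -0.8]
grip_width: 0.1
finger_force: 0.0
6 [[311.1, 69.3], [313.2, 138.1], [314.4, 178.6]]
3 [[306.5, 53.8], [309.6, 124.2], [311.4, 166.1]]
1 [[304.3, 43.9], [307.8, 115.2], [309.8, 158.0]]
0 [[303.4, 39.0], [307.0, 110.8], [309.2, 154.0]]
60 302 312 11
100 305 313 9
110 305 313 9
120 305 314 10
130 306 314 9
140 307 314 8
160 308 314 7
180 None None 0
200 None None 0
scene [[171, 0, 57, 25, 816], [227, 0, 61, 110, 3627], [326, 0, 60, 34, 1179], [169, 6, 5, 14, 36], [172, 21, 12, 21, 73], [210, 39, 2, 7, 14], [213, 43, 12, 5, 43], [207, 50, 19, 24, 293], [144, 72, 190, 201, 12291], [322, 83, 16, 18, 205], [216, 85, 21, 17, 189], [234, 109, 10, 8, 55], [245, 112, 26, 31, 422], [293, 219, 4, 4, 13], [289, 223, 4, 5, 13], [239, 240, 7, 8, 44]]
side [[304, 0, 57, 23, 743], [371, 0, 24, 20, 323], [482, 0, 17, 14, 130], [383, 11, 16, 23, 140], [283, 12, 44, 58, 877], [474, 12, 11, 10, 52], [502, 16, 6, 6, 25], [510, 17, 10, 11, 40], [359, 23, 17, 22, 250], [324, 26, 7, 19, 111], [382, 27, 14, 13, 45], [514, 29, 7, 7, 31], [542, 32, 8, 9, 33], [523, 37, 21, 24, 215], [479, 39, 6, 7, 26], [348, 42, 62, 58, 2250], [488, 42, 9, 10, 27], [462, 54, 72, 76, 2702], [258, 72, 26, 24, 280], [349, 91, 19, 23, 249], [200, 96, 230, 112, 9812], [461, 106, 5, 4, 16], [338, 111, 20, 11, 142], [231, 177, 8, 8, 45], [333, 185, 5, 4, 15]]
saucer [([281.0, 218.9], 0.83)]
saucer [([273.6, 195.0], 0.61)]
cup_center [([242.4, 238.3], 0.85), ([320.9, 240.5], 0.76), ([395.3, 111.8], 0.36)]
cup_center [([237.8, 177.7], 0.77), ([281.7, 237.6], 0.61)]
sugar_bowl [([291.2, 291.1], 0.64)]
sugar_bowl [([274.1, 196.2], 0.68), ([223.3, 244.1], 0.65)]
```

Run:
```python
from h import *
w=viewer.capture("wrist")
g=cv2.cvtColor(w["frame"],cv2.COLOR_RGB2GRAY)
print([(r,int(g[r,306:313].mean())) for r in range(156,176,2)])
H=np.array([680,206.5])
for f in(4,2,0):
    m=R.from_euler("z",f,degrees=True).as_matrix()[:2,:2]
    print(f,proj(w,(*(H+m@np.array([-226.7,-30.5])),135)).round(1),"free bottom",proj(w,(*(H+m@np.array([-256,5])),8)).round(1))
# free-edge bottom corner by column profile
e=cv2.Canny(g,40,120); ys,xs=np.nonzero(e[150:290,230:330]);print(sorted(set(zip((ys+150).tolist(),(xs+230).tolist())))[::6])
def cup(n):
    i=cv2.imread("pics/"+n);out=[]
    h=cv2.cvtColor(i,cv2.COLOR_BGR2HSV);m=((h[...,0]>75)&(h[...,0]<100)&(h[...,1]>90)).astype(np.uint8)
    if n[:2]=="si": m[:, :200]=0
    k,_,st,c=cv2.connectedComponentsWithStats(m);j=1+st[1:,4].argmax();return st[j].tolist(),c[j].round(1).tolist()
for n in("scene0.png","s4.png","scene9.png","scene13.png","side0.png","side13.png"): print(n,cup(n))
```

```text
[(156, 118), (158, 118), (160, 120), (162, 118), (164, 120), (166, 152), (168, 151), (170, 151), (172, 151), (174, 153)]
4 [312.4 173.5] free bottom [288.2 207.3]
2 [310.6 165.3] free bottom [288.3 200.6]
0 [309.3 157.4] free bottom [288.6 194.1]
[(150, 278), (151, 276), (152, 272), (154, 270), (155, 315), (157, 315), (159, 315), (161, 314), (163, 313), (164, 313), (165, 308), (168, 267), (174, 267), (180, 266), (185, 267), (191, 266), (194, 313), (195, 327), (196, 314), (202, 265), (208, 264), (214, 263), (220, 263), (226, 262), (228, 326), (229, 311), (230, 261), (231, 261), (231, 319), (232, 261), (232, 321), (233, 301), (234, 261), (234, 321), (235, 319), (236, 293), (237, 288), (237, 325), (238, 321), (239, 321), (240, 234), (240, 240), (240, 246), (240, 252), (240, 258), (240, 265), (240, 271), (240, 277), (240, 283), (240, 289), (240, 295), (240, 301), (240, 307), (240, 319), (241, 321), (242, 321), (243, 321), (244, 321), (245, 321), (246, 321), (247, 321), (248, 321), (249, 321), (250, 321), (251, 321), (252, 321), (253, 321), (254, 321), (255, 321), (256, 321), (257, 319), (258, 321), (259, 326), (261, 310), (262, 314), (263, 319), (264, 321), (265, 327), (267, 310), (268, 313), (269, 319), (270, 317), (271, 313), (272, 313), (273, 316), (274, 323), (275, 327), (277, 310), (278, 230), (278, 236), (278, 242), (278, 248), (278, 254), (278, 260), (278, 266), (278, 272), (278, 278), (278, 284), (278, 290), (278, 296), (278, 302), (278, 308), (279, 310), (280, 313), (281, 316), (282, 327), (284, 313), (285, 323), (286, 327), (288, 315), (289, 316)]
scene0.png ([227, 230, 25, 18, 219], [241.6, 239.6])
s4.png ([227, 230, 26, 18, 279], [241.7, 239.0])
scene9.png ([227, 230, 24, 18, 198], [241.6, 239.5])
scene13.png ([234, 230, 18, 18, 172], [244.2, 239.2])
side0.png ([226, 168, 21, 21, 302], [236.5, 177.9])
side13.png ([226, 168, 21, 21, 303], [236.5, 178.0])
```

Run:
```python
import cv2,numpy as np
for n,(x,y,w,h) in(("scene",(341,108,30,45)),("scene",(345,130,45,50)),("side",(374,190,14,50))):
    a=cv2.imread(f"pics/{n}0.png");b=cv2.imread(f"pics/{n}13.png")
    t=a[y:y+h,x:x+w];r=cv2.matchTemplate(b[y-10:y+h+10,x-10:x+w+10],t,cv2.TM_CCOEFF_NORMED)
    _,v,_,p=cv2.minMaxLoc(r);print(n,v,p[0]-10,p[1]-10,np.abs(t.astype(int)-b[y:y+h,x:x+w]).mean())
```

```text
scene 0.9930518865585327 0 0 3.904938271604938
scene 0.9838593602180481 0 0 3.701037037037037
side 0.9996932148933411 0 0 3.2523809523809524
```

The door matches its initial shut image exactly, the cup is inside, and the robot touches nothing. I'm handing it in.

```bash
python3 -c "
from plant import bot
print(bot.close_job())"
```

```text
the job is handed in; nothing more can be done
None
```

The white teacup is upright on the cupboard floor in front of the jars, the door is snapped shut, the robot is clear of everything, and the job was handed in about 28 s into the 72 s limit. The saucer and turquoise cup checked unmoved; I did not re-check the jars, rolling pin, sieve and spoon after closing the door.

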